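# Put the printing tools away by kind

### The arm

A 6-joint arm with a two-finger parallel gripper is mounted at the origin on the work surface. World frame = base frame: x ahead of the robot, y to its left, z up, the work surface at z = 0. Lengths are in m, angles in rad, forces in N, time in s.
With the tool pointing down it reaches from about 0.3 to 0.775 m from the base axis. Payload 14.6 kg.
Tool frame: the origin (TCP) lies at the very end of the fingers, on their centre line; the grasp point (between the pads) lies 19 mm behind it; z points along the fingers, y is the line along which they close (so a half turn about z gives the same grasp; the last joint's range is limited). The gripper opens to 94 mm and grips with 3 to 60 N. Pads are 16 mm wide; open, the fingers measure 119 mm over their backs; the gripper's body (75 mm by 177 mm) begins 78 mm behind the grasp point.
Start: joints at [-1.238, 0.3, 1.521, -0, 1.321, -0.067], TCP at [0.214, -0.507, 0.205] pointing down, gripper open.
Joint ranges: [-3.03, 3.03], [-0.79, 2.21], [0.23, 2.52], [-1.04, 4.18], [0, 3.07], [-2.55, 2.55]. Speed limits (rad/s): [2.22, 2.22, 2.57, 3.14, 3.14, 3.14].

### API

Orientations are given as [roll, pitch, yaw] about the fixed x, y, z axes, in that order (R = Rz(yaw) Ry(pitch) Rx(roll)).
In Python, from station import ctrl, cams gives the robot as it stands. The module is installed in compiled form; this text tells all that it offers.
- The arm moves only by the tool arm_command, never from a script. Its argument "plan" is a list that holds one entry, the list of rows, each a list of 7 numbers: the shift along the tool's x, y, z in normalised numbers (1 is 1000 mm), then the turn, a rotation vector about the tool's x, y, z in a scale on which 1.0 is 2 pi rad, then the closure, from -1 (fully open) to 1 (shut). A call has 1 to 12 rows; each row is the pose to reach, as a shift and turn from the pose commanded when the call began, along the tool's axes at that moment; what a row does not reach only later rows make up. A row lasts 1/10 s, in which the tool goes at most 50 mm and 8.59 degrees, less where a joint would pass 70% of its speed; a pose out of reach is approached as far as the arm can. A shift or turn number past 1, either way, is cut back to 1. A call with a gripper value outside its range is refused whole. The fingers move at their own pace and stop on an object; "squeeze" is the grip in N (left out, the last holds). Time passes only in rows, so rows that repeat a pose let the fingers close. It gives the time, the measured TCP pose, the force, the opening and the grip force at its end, in the units of the state.
- ctrl.get_obs(): the state, without advancing time (a new reading comes with each control period).
- cams.camera(name): name is "side" or "top" or "wrist"; returns (picture, depth): 400x640x3 uint8, blue, green, red; 400x640 float32, m along the optical axis (not along the pixel's ray), 0 where there is no reading.
- cams.camera_info(name): a dict with "fx", "fy", "cx", "cy" (pixels), "world_to_cam" (4x4, takes a point from world to camera coordinates). Camera axes: x right, y down, z forward; pixel columns grow to the right and rows downward; lengths in m; the calibration is good to about 2 mm. A picture is of the moment at which its call begins: read the wrist's pose just before it. camera_info takes no time and is no camera call; for the wrist camera it gives the pose at the moment of the call.
- ctrl.hand_in(): hands the job in; it is judged then, once.
The state is a dict: "time_s": time; "qpos": joint angles; "joint_vel": joint speeds; "tau": joint torques, N m; "ee_pos": TCP position; "eef_rot": TCP orientation; "force": force on the tool from outside, world axes, zero at the start; "moment": the same for the moment, N m; "grip_width": finger opening in m; "grip_force": force on a finger pad.
Only numpy, scipy, OpenCV 4.12 (cv2) and the standard library are available. Lean on these libraries where they do the work, as an engineer would, in place of code of your own. Each camera call takes 0.05 s, during which the arm holds its last target. There are 200 camera calls.

### The job

The printing is finished, so clear the loose tools off the paper: put the two hand stamps, the two ink jars and the ink roller away, each in the tray that already holds one of its kind. Stand each stamp and each jar upright in an empty compartment, and lay the roller flat on the floor of its tray, lengthwise beside the one already there. Keep the ink jars upright all the while, and leave the tape roll and the carousel of ink pads where they are.

Things in the scene. Friction and masses are not known exactly. Their poses are not given: they have to be found in the camera images.
- square_stamp: Wooden hand stamp with a square foot 44 by 44 mm (sides along its x and y), 80 mm tall: a 22 thick wooden mount with a dark rubber face, and on it a turned handle, neck 17 wide at 42 mm height, then a round knob 30 mm wide between 60 and 70 mm height. Stands upright on the paper. Origin: centre of its underside, z up. About 65 g.
- round_stamp: Wooden hand stamp with a round foot 44 mm in diameter, 80 mm tall: a 22 thick wooden mount with a dark rubber face, and on it a turned handle, neck 17 wide at 42 mm height, then a round knob 30 mm wide between 60 and 70 mm height. Stands upright on the paper. Origin: centre of its underside, z up. About 65 g.
- jar_a: White screw-top ink jar with a black cap, shut: body 48 mm in diameter up to 42 mm height, then a cap 42 mm in diameter, 62 mm tall in all. Stands upright. Origin: centre of its underside, z up. About 120 g. The two jars are alike.
- jar_b: White screw-top ink jar with a black cap, shut: body 48 mm in diameter up to 42 mm height, then a cap 42 mm in diameter, 62 mm tall in all. Stands upright. Origin: centre of its underside, z up. About 120 g. The two jars are alike.
- brayer: Ink roller (brayer) lying flat, 150 mm long along x, z up. Dark rubber roller 32 mm in diameter, centred at x = +59, in a steel fork 45 wide (x = +19 to +62). Round wooden handle 28 thick (waist 25 at x = -35) from x = -75 to +10, its axis 14 mm above the table. Origin: middle of its length, at table level. 130 g, balances at about x = +4; grip the handle's thick front part at x = -5.
- stamp_tray: Fixed dark wooden tray, 76 (x) by 214 (y) mm, 20 high; origin: centre of its underside, y along it, z up. Floor 5 thick, walls 6; two dividers (5 thick, 18 high) make three compartments 64 by 64 mm inside, centred at y = -69, 0, +69 mm. The compartment at y = +69 holds a square hand stamp that is fixed in it, its top 85 mm above the table; the other two are empty.
- jar_tray: Fixed dark wooden tray, 76 (x) by 214 (y) mm, 20 high; origin: centre of its underside, y along it, z up. Floor 5 thick, walls 6; two dividers (5 thick, 18 high) make three compartments 64 by 64 mm inside, centred at y = -69, 0, +69 mm. The compartment at y = +69 holds an ink jar that is fixed in it, 67 mm tall above the table; the other two are empty.
- brayer_tray: Fixed dark wooden tray without dividers, 152 (x) by 214 (y) mm, 22 high; floor 5 thick, walls 6, inside 140 by 202. Origin: centre of its underside, x across, y along, z up. An ink roller like the loose one is fixed in it, lying along y from x = -67 to -21 mm, up to 37 high; the strip from x = -21 to +70 mm is empty.
- ink_carousel: Bystander: black round carousel with eight coloured petal-shaped ink pads, 104 mm in diameter and 42 high. Origin: centre of its underside. To be left alone.
- tape_roll: Bystander: roll of white paper tape lying flat, 84 mm outside diameter, 52 mm hole, 36 high. Origin: centre of its underside. To be left alone.

How it is judged:
At the end, for the whole second after the job is handed in: Both stamps stand upright (within 0.12 rad) on the floor of the stamp tray, both jars likewise in the jar tray, in its compartments; the ink roller lies flat on the floor of the brayer tray, beside the fixed one, lengthwise within 0.4 rad either way round; all are released and at rest (x of square_stamp in the frame of stamp_tray between -0.03 and 0.03 m and y of square_stamp in the frame of stamp_tray between -0.105 and 0.105 m and z of square_stamp in the frame of stamp_tray between 0.001 and 0.009 m and angle between each of square_stamp, round_stamp, jar_a, jar_b's own z axis and vertical below 0.12 rad and linear speed of each of square_stamp, round_stamp, jar_a, jar_b, brayer below 0.02 m/s and x of round_stamp in the frame of stamp_tray between -0.03 and 0.03 m and y of round_stamp in the frame of stamp_tray between -0.105 and 0.105 m and z of round_stamp in the frame of stamp_tray between 0.001 and 0.009 m and x of jar_a in the frame of jar_tray between -0.03 and 0.03 m and y of jar_a in the frame of jar_tray between -0.105 and 0.105 m and z of jar_a in the frame of jar_tray between 0.001 and 0.009 m and x of jar_b in the frame of jar_tray between -0.03 and 0.03 m and y of jar_b in the frame of jar_tray between -0.105 and 0.105 m and z of jar_b in the frame of jar_tray between 0.001 and 0.009 m and x of brayer in the frame of brayer_tray between -0.02 and 0.06 m and y of brayer in the frame of brayer_tray between -0.045 and 0.045 m and z of brayer in the frame of brayer_tray between 0.001 and 0.01 m and angle between brayer's own z axis and vertical below 0.15 rad and angle between the x axis of brayer and the y axis of brayer_tray, either way round below 0.4 rad); the robot touches nothing.
It fails at once if an ink jar is tipped by more than 0.7 rad (angle between any of jar_a, jar_b's own z axis and vertical above 0.7 rad).
It fails at once if the carousel or the tape roll is moved by more than 20 mm (distance of any of ink_carousel, tape_roll from where it was at the start of the episode above 0.02 m).
It also fails if it takes over 112 s, if anything falls off the work surface, if the arm or the gripper's body presses on something with over 40 N, if the wrist force passes 120 N, or if a joint passes its speed limit or range.

## Working session

There is one attempt and no reset: what is moved stays moved. The work goes in short steps, Python scripts to look and compute and a tool call to move; the robot and the scene stay as the last step left them, time stands still between calls to the robot, and variables do not carry over. Pictures are saved under pics/ and viewed, at most 14 in all, crops included, and the job is handed in when it is done.

Besides the shell and the picture viewer there is one more tool, called after ">>>" as name(argument=value, ...) on one line, values as JSON. arm_command: Moves the arm, as the interface text tells. Its arguments: {"type":"object","properties":{"plan":{"type":"array"},"squeeze":{"type":"number"}},"required":["plan"]}

```bash
mkdir -p pics; python3 - <<'E'
from station import ctrl,cams
import cv2,numpy as np
for n in ["top","side"]:
    p,d=cams.camera(n); cv2.imwrite(f"pics/{n}0.png",p); np.save(f"{n}0.npy",d); i=cams.camera_info(n)
    print(n,i["fx"],i["fy"],i["cx"],i["cy"]); print(np.round(i["world_to_cam"],4).tolist())
o=ctrl.get_obs(); print(o)
E
```

```text
top 389.6535272640373 389.6535272640373 320.8106329100323 196.45862703353487
[[0.0245, -0.9989, 0.0387, -0.0349], [-0.9966, -0.0275, -0.0781, 0.5807], [0.0791, -0.0367, -0.9962, 1.0274], [0.0, 0.0, 0.0, 1.0]]
side 373.7390935082995 373.7390935082995 313.57651920654496 198.04579874624866
[[-0.9109, -0.4123, -0.0158, 0.5305], [-0.2495, 0.5809, -0.7748, 0.1467], [0.3286, -0.7018, -0.632, 0.8552], [0.0, 0.0, 0.0, 1.0]]
{'time_s': 0.1, 'qpos': array([-1.23758215e+00,  3.00408056e-01,  1.52148797e+00, -1.29728651e-05,
        1.32070899e+00, -6.65796340e-02]), 'joint_vel': array([-0.00065428, -0.0020374 , -0.00154043, -0.00043304, -0.00066546,
        0.00148255]), 'tau': array([-2.15689070e-04, -5.32638216e+01, -3.53282368e+01,  7.08149979e-02,
        2.34627840e-02, -8.68050233e-05]), 'ee_pos': array([ 0.21400614, -0.5064121 ,  0.2049603 ]), 'eef_rot': array([-3.14058170e+00, -5.48145747e-05,  3.99797002e-01]), 'force': array([ 0.50985482, -0.72445036, -0.06525476]), 'moment': array([-0.00249338, -0.03786675,  0.01646942]), 'grip_force': 0.0, 'grip_width': 0.09433279065435902}
```

View pics/top0.png

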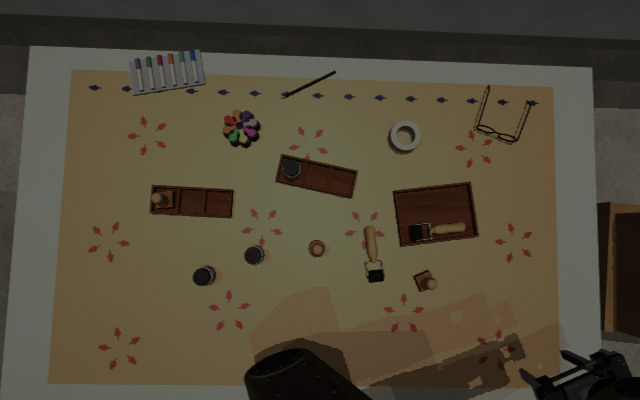

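View pics/side0.png

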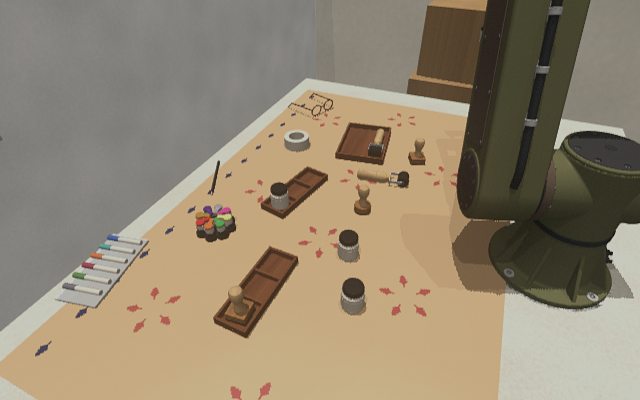

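The top view shows the loose jars at about (204,275) and (254,255), the round stamp at (317,247), the square stamp at (427,281), and the brayer with its handle at (371,240) and roller at (374,272). It also shows the stamp tray at (191,202), the jar tray at (316,176) and the brayer tray at (435,214), with the carousel at (240,128) and the tape at (404,137). The side view shows the same layout, with the jars at (348,245) and (353,295) and the stamps at (362,200) and (417,152).

```bash
cat > h.py <<'E'
import numpy as np,cv2
from station import ctrl,cams
def cloud(d,i):
    v,u=np.mgrid[:400,:640]; P=np.stack([(u-i["cx"])/i["fx"]*d,(v-i["cy"])/i["fy"]*d,d],-1)
    T=np.linalg.inv(i["world_to_cam"]); W=P@T[:3,:3].T+T[:3,3]; W[d<=0]=np.nan; return W
def ray(u,v,z,i):
    T=np.linalg.inv(i["world_to_cam"]); r=T[:3,:3]@[(u-i["cx"])/i["fx"],(v-i["cy"])/i["fy"],1]; c=T[:3,3]
    return c+r*(z-c[2])/r[2]
E
python3 - <<'E'
from h import *
for n in ["top","side"]:
    d=np.load(n+"0.npy"); i=cams.camera_info(n); W=cloud(d,i); z=W[...,2]
    print(n,"table z",np.nanmedian(z[(W[...,0]>.3)&(W[...,0]<.7)&(abs(W[...,1])<.35)&(z<.02)]))
    m=((z>.008)&(z<.12)&(W[...,0]>.25)&(W[...,0]<.85)&(abs(W[...,1])<.55)).astype(np.uint8)
    k,l,s,c=cv2.connectedComponentsWithStats(m)
    for j in range(1,k):
        if s[j,4]<60: continue
        Q=W[l==j]; zt=np.percentile(Q[:,2],97); t=Q[Q[:,2]>zt-.008]
        r=cv2.minAreaRect((Q[:,:2]*1000).astype(np.float32))
        print(np.round(c[j]),s[j,4],"ztop",round(zt,4),"topc",np.round(np.median(t,0)*1000,0),"rect",np.round(r[0]),np.round(r[1]),round(r[2],1))
E
```

```text
top table z 0.0005929796659551734
[490. 126.] 115 ztop 0.0442 topc [ 766. -517.   40.] rect [ 784. -486.] [128.  56.] 41.4
[240. 128.] 961 ztop 0.0442 topc [764. 202.  41.] rect [762. 202.] [93. 96.] 39.4
[404. 136.] 595 ztop 0.0393 topc [ 754. -243.   36.] rect [ 755. -244.] [82. 83.] 62.9
[308. 173.] 949 ztop 0.0685 topc [653.  62.  67.] rect [639.  -5.] [214.  77.] 79.1
[436. 220.] 1405 ztop 0.0366 topc [ 502. -340.   32.] rect [ 545. -334.] [152. 215.] 8.3
[181. 200.] 1032 ztop 0.0832 topc [562. 395.  82.] rect [561. 329.] [215.  76.] 88.2
[372. 256.] 568 ztop 0.0326 topc [ 428. -161.   28.] rect [ 431. -162.] [150.  46.] 8.7
[316. 248.] 210 ztop 0.0814 topc [444. -11.  78.] rect [443. -12.] [43. 40.] 2.0
[254. 254.] 301 ztop 0.0648 topc [424. 154.  62.] rect [424. 153.] [47. 45.] 65.7
[203. 276.] 349 ztop 0.0642 topc [366. 281.  61.] rect [367. 279.] [47. 44.] 38.1
[425. 281.] 326 ztop 0.0812 topc [ 362. -303.   79.] rect [ 362. -305.] [44. 45.] 25.4
side table z -0.0009531257289853157
[368. 144.] 758 ztop 0.0332 topc [ 500. -314.   29.] rect [ 545. -331.] [152. 221.] 8.5
[296. 139.] 399 ztop 0.035 topc [ 753. -236.   33.] rect [ 756. -239.] [84. 86.] 77.7
[418. 152.] 264 ztop 0.0769 topc [ 362. -296.   74.] rect [ 362. -301.] [45. 48.] 22.0
[289. 193.] 1039 ztop 0.066 topc [652.  69.  65.] rect [639.  -2.] [216.  81.] 79.1
[385. 176.] 435 ztop 0.0295 topc [ 429. -155.   25.] rect [ 432. -162.] [149.  50.] 3.9
[363. 200.] 327 ztop 0.078 topc [442.  -3.  76.] rect [443.  -5.] [43. 39.] 20.0
[214. 222.] 998 ztop 0.0423 topc [763. 210.  40.] rect [763. 209.] [92. 95.] 87.7
[348. 245.] 536 ztop 0.0619 topc [423. 161.  60.] rect [423. 160.] [45. 46.] 70.3
[250. 297.] 1974 ztop 0.0823 topc [561. 403.  81.] rect [561. 332.] [216.  78.] 88.3
[353. 295.] 694 ztop 0.0623 topc [366. 287.  61.] rect [366. 287.] [47. 45.] 37.8
```

The rows are not in the units I measure in: shifts go in shares of 1000 mm and turns go in shares of 2 pi rad. I convert before sending: 405 mm / 1000 = 0.405, -370 mm / 1000 = -0.37, -1.135 rad / 6.2832 = -0.1806.

>>> arm_command(plan=[[[0.405, -0.37, 0, 0, 0, -0.1806, -1], [0.405, -0.37, 0, 0, 0, -0.1806, -1], [0.405, -0.37, 0, 0, 0, -0.1806, -1], [0.405, -0.37, 0, 0, 0, -0.1806, -1], [0.405, -0.37, 0, 0, 0, -0.1806, -1], [0.405, -0.37, 0, 0, 0, -0.1806, -1], [0.405, -0.37, 0, 0, 0, -0.1806, -1], [0.405, -0.37, 0, 0, 0, -0.1806, -1], [0.405, -0.37, 0, 0, 0, -0.1806, -1], [0.405, -0.37, 0, 0, 0, -0.1806, -1], [0.405, -0.37, 0, 0, 0, -0.1806, -1], [0.405, -0.37, 0, 0, 0, -0.1806, -1]]], squeeze=20)

```text
time_s: 1.3
ee_pos: [0.4441, -0.0039, 0.2051]
eef_rot: [-3.141, -0.001, 1.54]
force: [0.2, -0.5, 0.5]
grip_width: 0.0941
grip_force: 0.0
```

```bash
cat >> h.py <<'E'
def segs(W,zmin=.008,zmax=.12,show=True):
    z=W[...,2]; m=((z>zmin)&(z<zmax)&(W[...,0]>.25)&(W[...,0]<.85)&(abs(W[...,1])<.55)).astype(np.uint8)
    k,l,s,c=cv2.connectedComponentsWithStats(m)
    for j in range(1,k):
        if s[j,4]<150: continue
        Q=W[l==j]; zt=np.percentile(Q[:,2],97); t=Q[Q[:,2]>zt-.006]
        r=cv2.minAreaRect((Q[:,:2]*1000).astype(np.float32)); rt=cv2.minAreaRect((t[:,:2]*1000).astype(np.float32))
        print(np.round(c[j]),s[j,4],"ztop",round(zt,4),"toprect",np.round(rt[0]),np.round(rt[1]),"rect",np.round(r[0]),np.round(r[1]),round(r[2],1))
E
python3 - <<'E'
from h import *
o=ctrl.get_obs(); i=cams.camera_info("wrist"); p,d=cams.camera("wrist"); cv2.imwrite("pics/w1.png",p)
print(o["ee_pos"],o["eef_rot"],"camera at",np.linalg.inv(i["world_to_cam"])[:3,3])
W=cloud(d,i); print(np.nanmedian(W[...,2][W[...,2]<.02])); segs(W)
E
```

```text
[ 0.44413783 -0.00390554  0.20513357] [-3.14121893e+00 -6.63333431e-04  1.54032020e+00] camera at [0.44682829 0.07500363 0.38441334]
0.0005816318190135228
[295.  22.] 2255 ztop 0.0634 toprect [425. 147.] [28. 43.] rect [426. 147.] [48. 32.] 5.0
[628.   4.] 178 ztop 0.0118 toprect [746. 161.] [ 8. 23.] rect [746. 161.] [ 8. 23.] 87.9
[516. 149.] 8821 ztop 0.068 toprect [654.  63.] [43. 42.] rect [641.  -4.] [214.  78.] 79.1
[322. 190.] 1509 ztop 0.0805 toprect [445. -10.] [25. 25.] rect [445.  -6.] [43. 36.] 1.9
[313. 310.] 2880 ztop 0.0319 toprect [ 434. -164.] [144.  37.] rect [ 434. -162.] [149.  46.] 7.1
[362. 388.] 919 ztop 0.037 toprect [ 493. -272.] [38. 16.] rect [ 488. -271.] [55. 57.] 8.5
[457. 386.] 222 ztop 0.0234 toprect [ 611. -275.] [ 6. 48.] rect [ 612. -279.] [ 6. 57.] 8.3
[266. 394.] 383 ztop 0.023 toprect [ 362. -283.] [17. 41.] rect [ 362. -285.] [23. 50.] 81.6
```

View pics/w1.png

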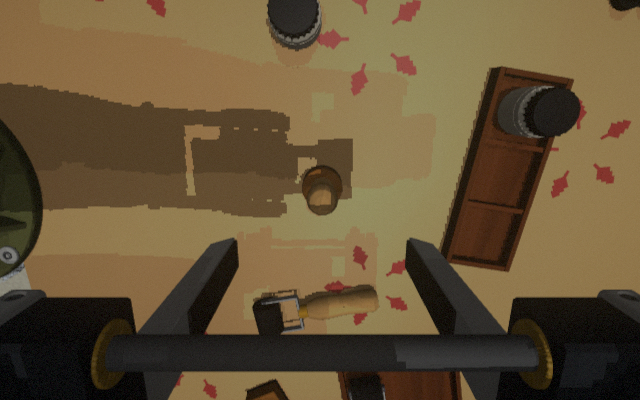

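The wrist view shows the round stamp at (322,190), the brayer at (313,310) and the jar tray at (516,150). Its cloud agrees with the top view to within about 2 mm, so I'm picking up the round stamp first.

Scaled: 160 mm / 1000 = 0.16, 140 mm / 1000 = 0.14.

>>> arm_command(plan=[[[-0.006, 0, 0.05, 0, 0, 0, -1], [-0.006, 0, 0.1, 0, 0, 0, -1], [-0.006, 0, 0.14, 0, 0, 0, -1], [-0.006, 0, 0.16, 0, 0, 0, -1], [-0.006, 0, 0.16, 0, 0, 0, -1], [-0.006, 0, 0.16, 0, 0, 0, 1], [-0.006, 0, 0.16, 0, 0, 0, 1], [-0.006, 0, 0.16, 0, 0, 0, 1], [-0.006, 0, 0.16, 0, 0, 0, 1], [-0.006, 0, 0.16, 0, 0, 0, 1], [-0.006, 0, 0.16, 0, 0, 0, 1], [-0.006, 0, 0.16, 0, 0, 0, 1]]], squeeze=20)

```text
time_s: 2.55
ee_pos: [0.4429, -0.0141, 0.0455]
eef_rot: [3.142, -0.0, 1.535]
force: [0.3, 0.0, -0.4]
grip_width: 0.0416
grip_force: 0.0
```

Scaled: -70 mm / 1000 = -0.07, -30 mm / 1000 = -0.03.

>>> arm_command(plan=[[[0.004, 0, 0, 0, 0, 0, 1], [0.004, 0, 0, 0, 0, 0, 1], [0.004, 0, 0, 0, 0, 0, 1], [0.004, 0, 0, 0, 0, 0, 1], [0.004, 0, 0, 0, 0, 0, 1], [0.004, 0, -0.03, 0, 0, 0, 1], [0.004, 0, -0.07, 0, 0, 0, 1], [0.004, 0, -0.07, 0, 0, 0, 1]]])

```text
time_s: 3.35
ee_pos: [0.4451, -0.0104, 0.1195]
eef_rot: [3.135, 0.0, 1.535]
force: [0.4, 0.1, -0.6]
grip_width: 0.0292
grip_force: 20.0
```

Scaled: 344 mm / 1000 = 0.344, 106 mm / 1000 = 0.106.

>>> arm_command(plan=[[[0.344, 0.106, -0.01, 0, 0, 0, 1], [0.344, 0.106, -0.01, 0, 0, 0, 1], [0.344, 0.106, -0.01, 0, 0, 0, 1], [0.344, 0.106, -0.01, 0, 0, 0, 1], [0.344, 0.106, -0.01, 0, 0, 0, 1], [0.344, 0.106, -0.01, 0, 0, 0, 1], [0.344, 0.106, -0.01, 0, 0, 0, 1], [0.344, 0.106, -0.01, 0, 0, 0, 1], [0.344, 0.106, -0.01, 0, 0, 0, 1], [0.344, 0.106, -0.01, 0, 0, 0, 1]]])

```text
time_s: 4.35
ee_pos: [0.561, 0.3286, 0.1247]
eef_rot: [-3.141, 0.001, 1.534]
force: [-0.1, 0.0, -1.3]
grip_width: 0.0292
grip_force: 20.0
```

```bash
python3 - <<'E'
from h import *
o=ctrl.get_obs(); i=cams.camera_info("wrist"); p,d=cams.camera("wrist"); cv2.imwrite("pics/w2.png",p)
print(o["ee_pos"],o["eef_rot"],o["grip_width"])
W=cloud(d,i); segs(W)
E
```

```text
[0.56101628 0.32864987 0.12468717] [-3.14051299e+00  8.24062958e-04  1.53433113e+00] 0.029204889095494638
[323. 169.] 6969 ztop 0.1111 toprect [563. 334.] [13. 23.] rect [564. 365.] [144.  76.] 88.1
[323. 117.] 3243 ztop 0.0856 toprect [565. 399.] [25. 26.] rect [565. 399.] [44. 44.] 5.2
[ 95. 268.] 4720 ztop 0.0629 toprect [369. 283.] [43. 44.] rect [370. 284.] [46. 46.] 80.8
[542. 305.] 5756 ztop 0.0431 toprect [759. 227.] [46. 71.] rect [758. 225.] [83. 63.] 7.4
[322. 306.] 722 ztop 0.0211 toprect [558. 226.] [ 7. 61.] rect [558. 226.] [ 7. 61.] 87.7
```

View pics/w2.png

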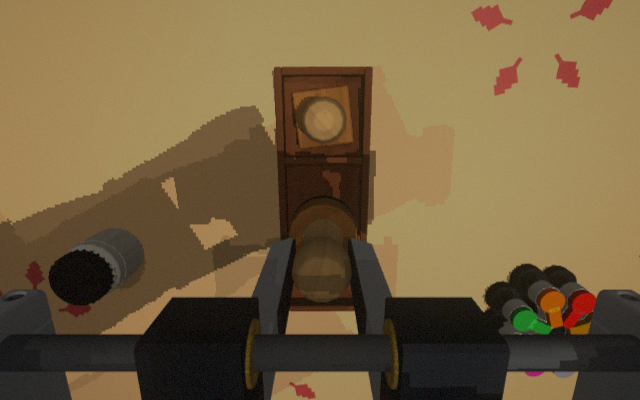

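The wrist view shows the stamp held over the middle compartment, with the fixed stamp at (323,117) and measured at world (565,399). That puts the tray centre at about (563,330), so I'm lowering the stamp.

Scaled: 73 mm / 1000 = 0.073, 62 mm / 1000 = 0.062.

>>> arm_command(plan=[[[0.001, 0.002, 0.04, 0, 0, 0, 1], [0.001, 0.002, 0.062, 0, 0, 0, 1], [0.001, 0.002, 0.073, 0, 0, 0, 1], [0.001, 0.002, 0.073, 0, 0, 0, 1], [0.001, 0.002, 0.073, 0, 0, 0, 1], [0.001, 0.002, 0.073, 0, 0, 0, -0.3], [0.001, 0.002, 0.073, 0, 0, 0, -0.3], [0.001, 0.002, 0.073, 0, 0, 0, -0.3], [0.001, 0.002, 0.073, 0, 0, 0, -0.3], [0.001, 0.002, 0.053, 0, 0, 0, -0.3], [0.001, 0.002, 0.003, 0, 0, 0, -0.3], [0.001, 0.002, -0.027, 0, 0, 0, -0.3]]])

```text
time_s: 5.6
ee_pos: [0.5639, 0.331, 0.1558]
eef_rot: [3.139, -0.001, 1.535]
force: [0.3, 0.3, 0.3]
grip_width: 0.0612
grip_force: 0.0
```

Scaled: -192 mm / 1000 = -0.192, -144 mm / 1000 = -0.144, 0.155 rad / 6.2832 = 0.0247.

>>> arm_command(plan=[[[-0.014, -0.048, 0, 0, 0, 0.0247, -1], [-0.028, -0.096, 0, 0, 0, 0.0247, -1], [-0.042, -0.144, 0, 0, 0, 0.0247, -1], [-0.055, -0.192, 0.01, 0, 0, 0.0247, -1], [-0.055, -0.192, 0.03, 0, 0, 0.0247, -1], [-0.055, -0.192, 0.06, 0, 0, 0.0247, -1], [-0.055, -0.192, 0.1, 0, 0, 0.0247, -1], [-0.055, -0.192, 0.128, 0, 0, 0.0247, -1], [-0.055, -0.192, 0.128, 0, 0, 0.0247, -1], [-0.055, -0.192, 0.128, 0, 0, 0.0247, 1], [-0.055, -0.192, 0.128, 0, 0, 0.0247, 1], [-0.055, -0.192, 0.128, 0, 0, 0.0247, 1]]], squeeze=25)

```text
time_s: 6.8
ee_pos: [0.3703, 0.2832, 0.0259]
eef_rot: [3.14, -0.002, 1.38]
force: [0.3, 0.6, -0.7]
grip_width: 0.0736
grip_force: 0.0
```

Scaled: -20 mm / 1000 = -0.02, -10 mm / 1000 = -0.01.

>>> arm_command(plan=[[[0, 0, 0, 0, 0, 0, 1], [0, 0, 0, 0, 0, 0, 1], [0, 0, 0, 0, 0, 0, 1], [0, 0, 0, 0, 0, 0, 1], [0, 0, -0.01, 0, 0, 0, 1], [0, 0, -0.02, 0, 0, 0, 1], [0, 0, -0.02, 0, 0, 0, 1]]])

```text
time_s: 7.5
ee_pos: [0.3702, 0.2831, 0.0461]
eef_rot: [3.14, -0.002, 1.38]
force: [0.7, 0.0, -1.0]
grip_width: 0.0471
grip_force: 25.0
```

Scaled: 320 mm / 1000 = 0.32, -230 mm / 1000 = -0.23.

>>> arm_command(plan=[[[0, 0, -0.04, 0, 0, 0, 1], [-0.02, 0.028, -0.075, 0, 0, 0, 1], [-0.049, 0.068, -0.075, 0, 0, 0, 1], [-0.078, 0.108, -0.075, 0, 0, 0, 1], [-0.107, 0.148, -0.075, 0, 0, 0, 1], [-0.136, 0.188, -0.075, 0, 0, 0, 1], [-0.165, 0.228, -0.075, 0, 0, 0, 1], [-0.19, 0.264, -0.075, 0, 0, 0, 1], [-0.211, 0.294, -0.075, 0, 0, 0, 1], [-0.23, 0.32, -0.075, 0, 0, 0, 1], [-0.23, 0.32, -0.06, 0, 0, 0, 1], [-0.23, 0.32, -0.06, 0, 0, 0, 1]]])

```text
time_s: 8.7
ee_pos: [0.6389, -0.0041, 0.1019]
eef_rot: [-3.138, 0.0, 1.379]
force: [-0.1, 0.4, -1.1]
grip_width: 0.0474
grip_force: 25.0
```

```bash
python3 - <<'E'
from h import *
o=ctrl.get_obs(); i=cams.camera_info("wrist"); p,d=cams.camera("wrist"); cv2.imwrite("pics/w3.png",p)
print(o["ee_pos"],o["eef_rot"],o["grip_width"],o["force"])
W=cloud(d,i); segs(W)
E
```

```text
[ 0.63888394 -0.00412189  0.10185228] [-3.13759653e+00  3.97402226e-04  1.37887095e+00] 0.047444478378836724 [-0.07071493  0.41771728 -1.1175449 ]
[11. 58.] 1379 ztop 0.0287 toprect [445. 146.] [33.  8.] rect [439. 148.] [47. 20.] 64.2
[324. 167.] 7332 ztop 0.1193 toprect [641.   6.] [27. 71.] rect [649.  34.] [135.  76.] 79.0
[326. 121.] 4185 ztop 0.0683 toprect [655.  63.] [43. 43.] rect [655.  64.] [47. 47.] 26.0
[329. 318.] 940 ztop 0.0211 toprect [624. -90.] [42. 76.] rect [624. -90.] [42. 76.] 81.1
```

View pics/w3.png

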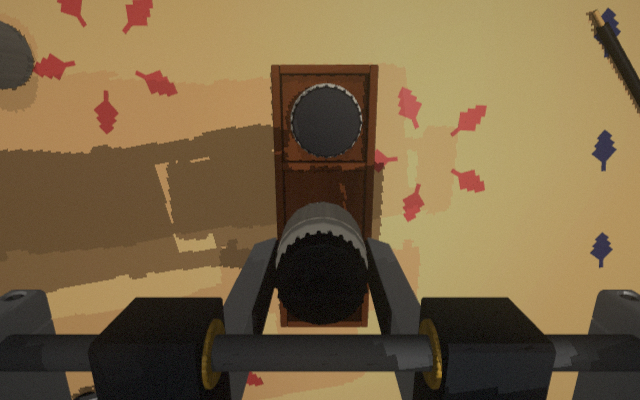

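The held jar is centred over the middle compartment, and the fixed jar at (326,121) is at world (655,63). I'm lowering it with a +3 mm y correction.

Scaled: 70 mm / 1000 = 0.07, 66 mm / 1000 = 0.066.

>>> arm_command(plan=[[[0, 0.003, 0.03, 0, 0, 0, 1], [0, 0.003, 0.055, 0, 0, 0, 1], [0, 0.003, 0.066, 0, 0, 0, 1], [0, 0.003, 0.07, 0, 0, 0, 1], [0, 0.003, 0.07, 0, 0, 0, 1], [0, 0.003, 0.07, 0, 0, 0, -0.5], [0, 0.003, 0.07, 0, 0, 0, -0.5], [0, 0.003, 0.07, 0, 0, 0, -0.5], [0, 0.003, 0.07, 0, 0, 0, -0.5], [0, 0.003, 0.05, 0, 0, 0, -0.5], [0, 0.003, 0.01, 0, 0, 0, -0.5], [0, 0.003, -0.03, 0, 0, 0, -0.5]]])

```text
time_s: 9.95
ee_pos: [0.6426, -0.0045, 0.1354]
eef_rot: [-3.14, 0.0, 1.38]
force: [0.2, 0.4, 0.4]
grip_width: 0.0706
grip_force: 0.0
```

Scaled: -242 mm / 1000 = -0.242, 116 mm / 1000 = 0.116.

>>> arm_command(plan=[[[0.022, -0.046, 0, 0, 0, 0, -1], [0.044, -0.092, 0, 0, 0, 0, -1], [0.066, -0.138, 0, 0, 0, 0, -1], [0.088, -0.184, 0, 0, 0, 0, -1], [0.104, -0.218, 0, 0, 0, 0, -1], [0.116, -0.242, 0.005, 0, 0, 0, -1], [0.116, -0.242, 0.03, 0, 0, 0, -1], [0.116, -0.242, 0.065, 0, 0, 0, -1], [0.116, -0.242, 0.095, 0, 0, 0, -1], [0.116, -0.242, 0.106, 0, 0, 0, -1], [0.116, -0.242, 0.106, 0, 0, 0, -1], [0.116, -0.242, 0.106, 0, 0, 0, 1]]])

```text
time_s: 11.15
ee_pos: [0.4281, 0.1555, 0.0296]
eef_rot: [3.14, -0.001, 1.38]
force: [-0.1, -0.6, -0.3]
grip_width: 0.0889
grip_force: 0.0
```

Scaled: -20 mm / 1000 = -0.02, -10 mm / 1000 = -0.01.

>>> arm_command(plan=[[[0, 0, 0, 0, 0, 0, 1], [0, 0, 0, 0, 0, 0, 1], [0, 0, 0, 0, 0, 0, 1], [0, 0, 0, 0, 0, 0, 1], [0, 0, 0, 0, 0, 0, 1], [0, 0, 0, 0, 0, 0, 1], [0, 0, -0.01, 0, 0, 0, 1], [0, 0, -0.02, 0, 0, 0, 1], [0, 0, -0.02, 0, 0, 0, 1]]])

```text
time_s: 12.05
ee_pos: [0.4283, 0.1556, 0.0501]
eef_rot: [3.139, -0.001, 1.38]
force: [0.8, -1.0, -1.5]
grip_width: 0.047
grip_force: 25.0
```

Scaled: 240 mm / 1000 = 0.24, -185 mm / 1000 = -0.185.

>>> arm_command(plan=[[[0, 0, -0.04, 0, 0, 0, 1], [-0.015, 0.02, -0.075, 0, 0, 0, 1], [-0.043, 0.056, -0.075, 0, 0, 0, 1], [-0.072, 0.094, -0.075, 0, 0, 0, 1], [-0.101, 0.132, -0.075, 0, 0, 0, 1], [-0.13, 0.17, -0.075, 0, 0, 0, 1], [-0.158, 0.206, -0.075, 0, 0, 0, 1], [-0.174, 0.226, -0.075, 0, 0, 0, 1], [-0.185, 0.24, -0.075, 0, 0, 0, 1], [-0.185, 0.24, -0.065, 0, 0, 0, 1], [-0.185, 0.24, -0.06, 0, 0, 0, 1], [-0.185, 0.24, -0.06, 0, 0, 0, 1]]])

```text
time_s: 13.25
ee_pos: [0.6269, -0.0708, 0.1072]
eef_rot: [-3.139, -0.0, 1.381]
force: [0.1, 0.2, -0.7]
grip_width: 0.047
grip_force: 25.0
```

Scaled: 71 mm / 1000 = 0.071, 66 mm / 1000 = 0.066.

>>> arm_command(plan=[[[-0.001, 0.002, 0.03, 0, 0, 0, 1], [-0.001, 0.002, 0.055, 0, 0, 0, 1], [-0.001, 0.002, 0.066, 0, 0, 0, 1], [-0.001, 0.002, 0.071, 0, 0, 0, 1], [-0.001, 0.002, 0.071, 0, 0, 0, 1], [-0.001, 0.002, 0.071, 0, 0, 0, -0.5], [-0.001, 0.002, 0.071, 0, 0, 0, -0.5], [-0.001, 0.002, 0.071, 0, 0, 0, -0.5], [-0.001, 0.002, 0.071, 0, 0, 0, -0.5], [-0.001, 0.002, 0.05, 0, 0, 0, -0.5], [-0.001, 0.002, 0.01, 0, 0, 0, -0.5], [-0.001, 0.002, -0.06, 0, 0, 0, -0.5]]])

```text
time_s: 14.45
ee_pos: [0.6288, -0.0731, 0.1483]
eef_rot: [-3.138, 0.0, 1.38]
force: [0.9, -0.3, 0.2]
grip_width: 0.0708
grip_force: 0.0
```

Scaled: -171 mm / 1000 = -0.171, -122 mm / 1000 = -0.122, 1.25 rad / 6.2832 = 0.1989.

>>> arm_command(plan=[[[-0.122, -0.171, -0.04, 0, 0, 0.1989, -1], [-0.122, -0.171, -0.04, 0, 0, 0.1989, -1], [-0.122, -0.171, -0.04, 0, 0, 0.1989, -1], [-0.122, -0.171, -0.04, 0, 0, 0.1989, -1], [-0.122, -0.171, -0.04, 0, 0, 0.1989, -1], [-0.122, -0.171, -0.04, 0, 0, 0.1989, -1], [-0.122, -0.171, -0.04, 0, 0, 0.1989, -1], [-0.122, -0.171, -0.04, 0, 0, 0.1989, -1], [-0.122, -0.171, -0.04, 0, 0, 0.1989, -1], [-0.122, -0.171, -0.04, 0, 0, 0.1989, -1]]])

```text
time_s: 15.45
ee_pos: [0.4387, -0.1605, 0.1887]
eef_rot: [3.141, -0.0, 0.129]
force: [-0.1, -0.4, 0.3]
grip_width: 0.0938
grip_force: 0.0
```

```bash
python3 - <<'E'
from h import *
o=ctrl.get_obs(); i=cams.camera_info("wrist"); p,d=cams.camera("wrist"); cv2.imwrite("pics/w4.png",p)
print(o["ee_pos"],o["eef_rot"],o["grip_width"],o["force"])
W=cloud(d,i); segs(W)
# handle slices
m=(W[...,2]>.01)&(W[...,2]<.06)&(abs(W[...,0]-.43)<.1)&(abs(W[...,1]+.16)<.05); Q=W[m]*1000
for x in range(350,515,10):
    s=Q[abs(Q[:,0]-x)<5]
    if len(s): print(x,np.round([s[:,1].min(),s[:,1].max(),np.percentile(s[:,2],95)]))
E
```

```text
[ 0.43867907 -0.16053904  0.18870108] [ 3.14136721e+00 -4.09832866e-04  1.29074335e-01] 0.0937958116958532 [-0.134259   -0.37962494  0.34720653]
[253.  11.] 825 ztop 0.0215 toprect [590. -71.] [21. 73.] rect [590. -69.] [23. 78.] 6.8
[519. 110.] 12465 ztop 0.0361 toprect [ 502. -336.] [ 38. 146.] rect [ 546. -334.] [152. 216.] 8.4
[321. 191.] 3662 ztop 0.0319 toprect [ 433. -161.] [144.  37.] rect [ 433. -162.] [149.  46.] 8.1
[454. 261.] 498 ztop 0.0746 toprect [ 374. -310.] [14.  4.] rect [ 377. -317.] [40. 17.] 48.4
360 [-190. -153.   30.]
370 [-189. -147.   32.]
380 [-193. -146.   32.]
390 [-190. -145.   28.]
400 [-189. -144.   21.]
410 [-187. -142.   22.]
420 [-186. -152.   24.]
430 [-173. -148.   27.]
440 [-173. -146.   28.]
450 [-172. -145.   28.]
460 [-171. -144.   27.]
470 [-168. -143.   27.]
480 [-167. -139.   28.]
490 [-167. -138.   28.]
500 [-165. -138.   28.]
510 [-162. -141.   25.]
```

View pics/w4.png

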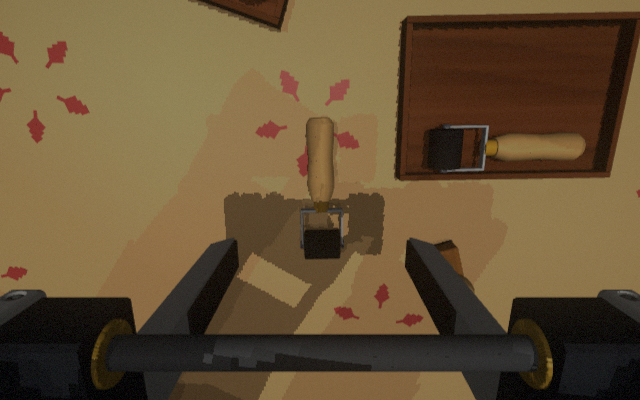

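The wrist view shows the brayer centred at (321,191), with its handle pointing away from the robot, and the brayer tray at (519,110). The TCP is already over the grip point, so I'm descending.

Scaled: 183 mm / 1000 = 0.183, 172 mm / 1000 = 0.172.

>>> arm_command(plan=[[[0, 0, 0.05, 0, 0, 0, -0.7], [0, 0, 0.1, 0, 0, 0, -0.5], [0, 0, 0.145, 0, 0, 0, -0.5], [0, 0, 0.172, 0, 0, 0, -0.5], [0, 0, 0.183, 0, 0, 0, -0.5], [0, 0, 0.183, 0, 0, 0, -0.5], [0, 0, 0.183, 0, 0, 0, 1], [0, 0, 0.183, 0, 0, 0, 1], [0, 0, 0.183, 0, 0, 0, 1], [0, 0, 0.183, 0, 0, 0, 1], [0, 0, 0.183, 0, 0, 0, 1], [0, 0, 0.183, 0, 0, 0, 1]]], squeeze=30)

```text
time_s: 16.7
ee_pos: [0.4387, -0.1605, 0.0056]
eef_rot: [3.141, -0.0, 0.13]
force: [0.2, -0.9, 1.9]
grip_width: 0.0264
grip_force: 30.1
```

Scaled: 180 mm / 1000 = 0.18, 108 mm / 1000 = 0.108, -1.575 rad / 6.2832 = -0.2507.

>>> arm_command(plan=[[[0, 0, -0.04, 0, 0, 0, 1], [0.01, 0.018, -0.085, 0, 0, -0.0159, 1], [0.03, 0.05, -0.11, 0, 0, -0.0398, 1], [0.05, 0.08, -0.11, 0, 0, -0.0637, 1], [0.07, 0.11, -0.11, 0, 0, -0.0875, 1], [0.085, 0.14, -0.11, 0, 0, -0.1114, 1], [0.1, 0.165, -0.11, 0, 0, -0.1353, 1], [0.108, 0.18, -0.11, 0, 0, -0.1592, 1], [0.108, 0.18, -0.11, 0, 0, -0.183, 1], [0.108, 0.18, -0.11, 0, 0, -0.2069, 1], [0.108, 0.18, -0.11, 0, 0, -0.2308, 1], [0.108, 0.18, -0.11, 0, 0, -0.2507, 1]]])

```text
time_s: 17.9
ee_pos: [0.5689, -0.3249, 0.115]
eef_rot: [-3.141, -0.001, 1.711]
force: [-0.3, 0.0, -1.2]
grip_width: 0.0262
grip_force: 30.0
```

```bash
python3 - <<'E'
from h import *
o=ctrl.get_obs(); i=cams.camera_info("wrist"); p,d=cams.camera("wrist"); cv2.imwrite("pics/w5.png",p)
print(o["ee_pos"],o["eef_rot"],o["grip_width"],o["force"])
W=cloud(d,i); segs(W)
E
```

```text
[ 0.56885468 -0.32490641  0.11495783] [-3.14089646e+00 -6.52240215e-04  1.71081192e+00] 0.02623156679338742 [-0.3138888   0.0122069  -1.24795714]
[260. 172.] 12557 ztop 0.0366 toprect [ 502. -336.] [ 38. 145.] rect [ 545. -322.] [153. 192.] 8.5
[579. 138.] 9947 ztop 0.0373 toprect [ 754. -245.] [79. 84.] rect [ 754. -245.] [79. 84.] 21.8
[ 54. 147.] 5415 ztop 0.0794 toprect [ 370. -304.] [27. 17.] rect [ 364. -304.] [46. 44.] 24.0
[322. 319.] 843 ztop 0.0231 toprect [ 584. -433.] [57.  8.] rect [ 584. -433.] [57.  8.] 7.8
[549. 383.] 294 ztop 0.042 toprect [ 787. -463.] [25.  5.] rect [ 801. -456.] [49. 21.] 20.5
```

View pics/w5.png

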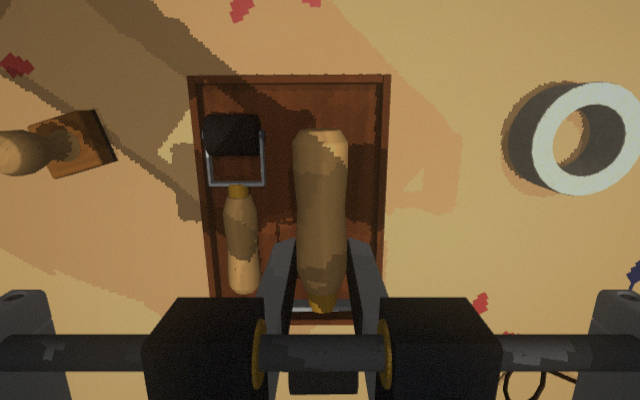

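The brayer is held over the empty strip, parallel to the fixed one at (240,190). I'm lowering it.

Scaled: 103 mm / 1000 = 0.103, 97 mm / 1000 = 0.097.

>>> arm_command(plan=[[[0, 0, 0.045, 0, 0, 0, 1], [0, 0, 0.08, 0, 0, 0, 1], [0, 0, 0.097, 0, 0, 0, 1], [0, 0, 0.103, 0, 0, 0, 1], [0, 0, 0.103, 0, 0, 0, 1], [0, 0, 0.103, 0, 0, 0, 0], [0, 0, 0.103, 0, 0, 0, 0], [0, 0, 0.103, 0, 0, 0, 0], [0, 0, 0.095, 0, 0, 0, 0], [0, 0, 0.06, 0, 0, 0, 0], [0, 0, 0.01, 0, 0, 0, 0], [0, 0, -0.035, 0, 0, 0, 0]]])

```text
time_s: 19.15
ee_pos: [0.569, -0.325, 0.1534]
eef_rot: [3.141, 0.001, 1.705]
force: [-0.3, 1.1, -0.5]
grip_width: 0.0472
grip_force: 0.0
```

Scaled: -200 mm / 1000 = -0.2, 105 mm / 1000 = 0.105, -0.285 rad / 6.2832 = -0.0454.

>>> arm_command(plan=[[[0.012, -0.048, 0, 0, 0, -0.0159, -0.7], [0.024, -0.096, 0, 0, 0, -0.0318, -0.7], [0.036, -0.144, 0, 0, 0, -0.0454, -0.7], [0.044, -0.182, 0, 0, 0, -0.0454, -0.7], [0.048, -0.2, 0.01, 0, 0, -0.0454, -0.7], [0.048, -0.2, 0.03, 0, 0, -0.0454, -0.7], [0.048, -0.2, 0.065, 0, 0, -0.0454, -0.7], [0.048, -0.2, 0.095, 0, 0, -0.0454, -0.7], [0.048, -0.2, 0.105, 0, 0, -0.0454, -0.7], [0.048, -0.2, 0.105, 0, 0, -0.0454, -0.7], [0.048, -0.2, 0.105, 0, 0, -0.0454, 1], [0.048, -0.2, 0.105, 0, 0, -0.0454, 1]]], squeeze=20)

```text
time_s: 20.35
ee_pos: [0.3651, -0.3047, 0.047]
eef_rot: [3.141, 0.002, 1.99]
force: [0.3, -0.3, 0.4]
grip_width: 0.0673
grip_force: 0.0
```

Scaled: -110 mm / 1000 = -0.11, -80 mm / 1000 = -0.08.

>>> arm_command(plan=[[[0, 0, 0, 0, 0, 0, 1], [0, 0, 0, 0, 0, 0, 1], [0, 0, 0, 0, 0, 0, 1], [0, 0, 0, 0, 0, 0, 1], [0, 0, 0, 0, 0, 0, 1], [0, 0, 0, 0, 0, 0, 1], [0, 0, -0.03, 0, 0, 0, 1], [0, 0, -0.08, 0, 0, 0, 1], [0, 0, -0.11, 0, 0, 0, 1], [0, 0, -0.11, 0, 0, 0, 1]]])

```text
time_s: 21.35
ee_pos: [0.3656, -0.3053, 0.1593]
eef_rot: [3.139, 0.006, 1.99]
force: [0.2, -0.4, -1.6]
grip_width: 0.0289
grip_force: 20.0
```

Scaled: 437 mm / 1000 = 0.437, 409 mm / 1000 = 0.409, 0.454 rad / 6.2832 = 0.0723.

>>> arm_command(plan=[[[0.437, 0.409, 0, 0, 0, 0.0723, 1], [0.437, 0.409, 0, 0, 0, 0.0723, 1], [0.437, 0.409, 0, 0, 0, 0.0723, 1], [0.437, 0.409, 0, 0, 0, 0.0723, 1], [0.437, 0.409, 0, 0, 0, 0.0723, 1], [0.437, 0.409, 0, 0, 0, 0.0723, 1], [0.437, 0.409, 0, 0, 0, 0.0723, 1], [0.437, 0.409, 0, 0, 0, 0.0723, 1], [0.437, 0.409, 0, 0, 0, 0.0723, 1], [0.437, 0.409, 0, 0, 0, 0.0723, 1], [0.437, 0.409, 0, 0, 0, 0.0723, 1], [0.437, 0.409, 0, 0, 0, 0.0723, 1]]])

```text
time_s: 22.55
ee_pos: [0.554, 0.2457, 0.1539]
eef_rot: [-3.14, 0.001, 1.536]
force: [0.1, -0.9, -0.5]
grip_width: 0.0292
grip_force: 20.0
```

>>> arm_command(plan=[[[0, 0, 0, 0, 0, 0, 1], [0, 0, 0, 0, 0, 0, 1], [0, 0, 0, 0, 0, 0, 1]]])

```text
time_s: 22.85
ee_pos: [0.5538, 0.2426, 0.1546]
eef_rot: [-3.14, 0.001, 1.535]
force: [-0.0, 0.2, -0.7]
grip_width: 0.0291
grip_force: 20.0
```

```bash
python3 - <<'E'
from h import *
o=ctrl.get_obs(); i=cams.camera_info("wrist"); p,d=cams.camera("wrist"); cv2.imwrite("pics/w6.png",p)
print(o["ee_pos"],o["eef_rot"],o["grip_width"],o["force"])
W=cloud(d,i); segs(W)
E
```

```text
[0.55375932 0.24263679 0.15463494] [-3.14034940e+00  6.65811262e-04  1.53509415e+00] 0.029086136638362126 [-0.0487608   0.22753768 -0.67129185]
[330. 104.] 4669 ztop 0.1139 toprect [554. 265.] [ 2. 44.] rect [563. 314.] [182.  76.] 88.2
[329.  19.] 2171 ztop 0.0797 toprect [565. 387.] [ 6. 23.] rect [566. 391.] [44. 29.] 4.5
[331.  95.] 2136 ztop 0.0857 toprect [565. 330.] [25. 26.] rect [565. 330.] [43. 43.] 70.0
[547. 224.] 9434 ztop 0.0433 toprect [766. 205.] [88. 89.] rect [763. 206.] [97. 97.] 32.3
```

View pics/w6.png

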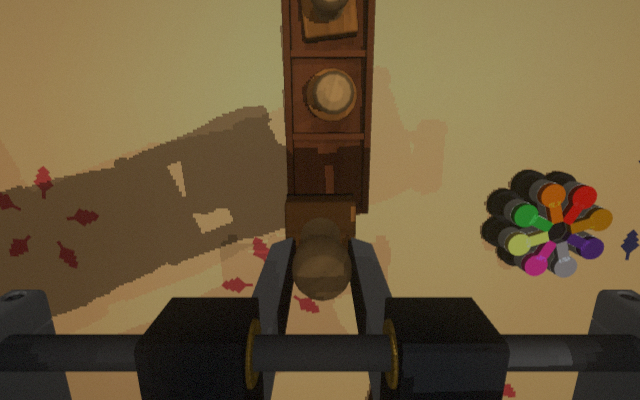

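The view shows the round stamp standing in the middle compartment at (331,95). The square stamp is held about 18 mm short of its compartment, with its sides nearly aligned to the tray. I'm correcting that and lowering it.

Scaled: 101 mm / 1000 = 0.101, 90 mm / 1000 = 0.09.

>>> arm_command(plan=[[[0.018, 0.007, 0.02, 0, 0, 0, 1], [0.018, 0.007, 0.06, 0, 0, 0, 1], [0.018, 0.007, 0.09, 0, 0, 0, 1], [0.018, 0.007, 0.101, 0, 0, 0, 1], [0.018, 0.007, 0.101, 0, 0, 0, 1], [0.018, 0.007, 0.101, 0, 0, 0, -0.3], [0.018, 0.007, 0.101, 0, 0, 0, -0.3], [0.018, 0.007, 0.101, 0, 0, 0, -0.3], [0.018, 0.007, 0.101, 0, 0, 0, -0.3], [0.018, 0.007, 0.085, 0, 0, 0, -0.3], [0.018, 0.007, 0.04, 0, 0, 0, -0.3], [0.018, 0.007, -0.01, 0, 0, 0, -0.3]]])

```text
time_s: 24.1
ee_pos: [0.5611, 0.2612, 0.1671]
eef_rot: [-3.14, 0.001, 1.536]
force: [0.7, -0.2, 0.9]
grip_width: 0.061
grip_force: 0.0
```

Scaled: -200 mm / 1000 = -0.2, -100 mm / 1000 = -0.1.

>>> arm_command(plan=[[[-0.02, -0.1, -0.06, 0, 0, 0, -0.3], [-0.03, -0.2, -0.06, 0, 0, 0, -0.3], [-0.03, -0.2, -0.06, 0, 0, 0, -0.3], [-0.03, -0.2, -0.06, 0, 0, 0, -0.3], [-0.03, -0.2, -0.06, 0, 0, 0, -0.3], [-0.03, -0.2, -0.06, 0, 0, 0, -0.3]]])

```text
time_s: 24.7
ee_pos: [0.3602, 0.2387, 0.2274]
eef_rot: [3.139, -0.002, 1.537]
force: [0.7, 0.7, 0.7]
grip_width: 0.0611
grip_force: 0.0
```

```bash
python3 - <<'E'
from h import *
p,d=cams.camera("top"); cv2.imwrite("pics/top9.png",p[80:330,80:560].repeat(1,0)); segs(cloud(d,cams.camera_info("top")))
q,d=cams.camera("side"); q=q[60:360,100:500]; cv2.imwrite("pics/both9.png",np.vstack([np.pad(p[110:310,130:530],((0,0),(0,0),(0,0))),q])); print(ctrl.get_obs()["ee_pos"])
segs(cloud(d,cams.camera_info("side")))
W=cloud(cams.camera("top")[1],cams.camera_info("top")); z=W[...,2]
def tops(name,c,a):
    R=np.array([[np.cos(a),-np.sin(a)],[np.sin(a),np.cos(a)]]); L=(W[...,:2]*1000-c)@R
    for y in (69,0,-69):
        s=(abs(L[...,0])<35)&(abs(L[...,1]-y)<30); h=np.nanpercentile(z[s],96); t=s&(z>h-.006)
        print(name,y,round(h,3),np.round(L[t].mean(0)))
tops("stamp",[562,330],-.031); tops("jar",[641,-4],-.19)
E
```

```text
[240. 128.] 959 ztop 0.0448 toprect [763. 204.] [86. 87.] rect [762. 203.] [93. 96.] 39.2
[404. 136.] 592 ztop 0.0398 toprect [ 755. -245.] [81. 83.] rect [ 754. -244.] [81. 84.] 45.9
[316. 174.] 1493 ztop 0.0694 toprect [642.  -6.] [182.  42.] rect [639.  -5.] [214.  77.] 79.1
[436. 220.] 1400 ztop 0.0369 toprect [ 497. -336.] [ 38. 146.] rect [ 545. -334.] [152. 216.] 8.4
[189. 200.] 1613 ztop 0.0847 toprect [562. 328.] [162.  24.] rect [561. 329.] [215.  76.] 88.2
[437. 204.] 589 ztop 0.0384 toprect [ 562. -332.] [ 37. 146.] rect [ 574. -338.] [ 52. 164.] 7.7
[0.3617021  0.23861408 0.22604996]
[296. 139.] 401 ztop 0.0356 toprect [ 756. -241.] [82. 86.] rect [ 755. -240.] [83. 85.] 71.6
[294. 187.] 1599 ztop 0.0663 toprect [641.  -2.] [183.  42.] rect [639.  -1.] [216.  78.] 79.3
[214. 221.] 979 ztop 0.0423 toprect [764. 208.] [88. 89.] rect [763. 208.] [95. 96.] 87.7
[255. 288.] 2947 ztop 0.0833 toprect [562. 333.] [161.  26.] rect [561. 331.] [215.  77.] 88.3
stamp 69 0.084 [-1. 65.]
stamp 0 0.084 [ 1. -2.]
stamp -69 0.083 [ -1. -71.]
jar 69 0.069 [-1. 67.]
jar 0 0.069 [ 1. -1.]
jar -69 0.069 [  1. -71.]
```

View pics/both9.png

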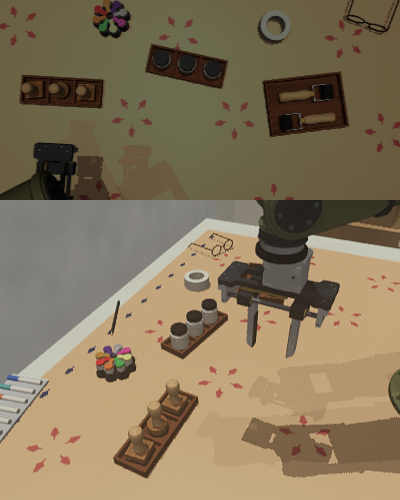

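Both views show three stamps in the stamp tray and three jars in the jar tray, all at equal heights, and both brayers side by side in theirs. The carousel and tape roll haven't moved, and the gripper is clear of everything.

```bash
python3 -c "
from station import ctrl; print(ctrl.hand_in())"
```

```text
the job is handed in; nothing more can be done
None
```

The job is handed in at about 25 s: both stamps, both jars and the ink roller are in their trays, and the last pictures show them level and in place with the tape roll and carousel unmoved; no verdict came back.

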